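Put the rolling pin away in its clip rack

TASK

Take the small rolling pin off its white draining rest and put it away in the blue rack: with the pin clear of the yellow end cup, press it straight down until it has snapped fully home in both steel spring clips, then slide it along in the clips until you feel its end handle press firmly on the rubber buffer hidden inside the cup, and let go so that it stays resting against the buffer. Be gentle: never load the rack with more than about 35 N or the cup with more than about 15 N. Leave everything else on the worktop standing where it is.

Things in the scene. Friction and masses are not known exactly. Their poses are not given: they have to be found in the camera images.
- pin_center (a point): centre of the loose rolling pin: a wooden cylinder 28 mm in diameter and 210 mm long, with a red handle stub 14 mm in diameter and 28 mm long at each end (266 mm over all, about 130 g, both ends alike). The point is the middle of its axis; x runs along the pin. At the start it lies level on the rest, its axis 50 mm above the worktop.
- rest: white draining rest, fixed: strip 200 x 50 x 10 mm with two V blocks (16 mm long) at x = -75 and +75 mm, up to 46 mm high; the pin lies in them along the rest's x, its middle within 12 mm of the rest's. Origin: centre of the underside, on the worktop. The space between the V blocks is free for fingers.
- rack: blue clip rack, fixed to the worktop: base plate 12 mm thick, 56 mm wide, from x = -90 to +188 mm, with two clips and a yellow cup. Origin: on the worktop, midway between the clips; x is the long axis, pointing to the cup; z up. A pin in the clips lies along x at y = 0. Snapped in, it slides along against about 3 to 10 N and comes out only by a firm pull.
- clip_a (a point): clip far from the cup: steel C-shaped spring clip, 16 mm long along x, open upward, at rack x = -65 mm; the point is on the axis of a seated pin, 55 mm up. Flared mouth about 74 mm above the worktop. The pin meets the lips with its axis about 77 mm up; both clips together take about 12 to 25 N, most of it in the next 10 mm; then the pin drops on hard seats.
- clip_b (a point): clip nearer the cup, like clip_a, at rack x = +65 mm, 55 mm up; between the two clips fingers have 114 mm of free length.
- rack_seat (a point): point on the axis of a fully seated pin, midway between the clips: rack x = 0, y = 0, 55 mm above the worktop.
- cup: yellow roofed socket at the rack's +x end, part of it, same origin and axes: 29 mm wide, 74 mm high, mouth at x = 142 mm facing the clips, hollow 19 mm wide, 2.5 mm spare around the 14 mm handle. Its roof keeps the pin from being pressed down over it: the pin's middle must be at x below about 5 mm when pressed in.
- cup_mouth (a point): centre of the cup's mouth, on the axis of a seated pin: rack x = 142 mm, 55 mm up. The handle's end (133 mm from the pin's middle) reaches it when the pin's middle is at rack x = 9 mm.
- cup_back (a point): centre of the cup's closed end, rack x = 176 mm, 55 mm up. In front of it sits a black rubber buffer, hidden under the roof, that springs 2 mm (3 N per mm, then solid). Its depth setting is unknown: the handle first meets it 5 to 25 mm behind the mouth (pin's middle at rack x = 14 to 34 mm).
- bowl: white plastic mixing bowl, 210 mm across, 100 mm high; a bystander, to be left alone. Origin: centre of its underside
- mug: blue mug, 80 mm across, 95 mm high; a bystander, to be left alone. Origin: centre of its underside
- cutter: steel biscuit-cutter ring, 54 mm across, 32 mm high; a bystander, to be left alone. Origin: centre of its underside
- jar: small amber jar with green cap, 48 mm across, 75 mm high; a bystander, to be left alone. Origin: centre of its underside
- mixer: white hand mixer standing upright, 85 x 100 x 188 mm; a bystander, to be left alone. Origin: centre of its underside

How it is judged (in metres and radians):
On the way, in this order (a step that is already met when the one before it is completed fails the run):
1. the pin is snapped fully down in both clips, not yet slid home into the cup (z of pin_center in the frame of rack between 0.052 and 0.0575 m and y of pin_center in the frame of rack between -0.003 and 0.003 m and angle between the x axis of pin_center and the x axis of rack, either way round below 0.04 rad and x of pin_center in the frame of rack below 0.0115 m), for 0.2 s.
2. the pin, still in both clips, has its handle in the cup and presses on the buffer with over 3 N (z of pin_center in the frame of rack between 0.052 and 0.0575 m and y of pin_center in the frame of rack between -0.003 and 0.003 m and angle between the x axis of pin_center and the x axis of rack, either way round below 0.04 rad and x of pin_center in the frame of rack above 0.0125 m and contact force between pin and cup above 3 N), for 0.1 s.
At the end, for the whole second after the job is handed in: The pin lies at rest in both clips, its axis 52 to 57.5 mm above the rack's underside, within 3 mm of the rack's centre line and 0.04 rad of its direction, its handle in the cup and still bearing on the buffer (over 0.2 N) (z of pin_center in the frame of rack between 0.052 and 0.0575 m and y of pin_center in the frame of rack between -0.003 and 0.003 m and angle between the x axis of pin_center and the x axis of rack, either way round below 0.04 rad and x of pin_center in the frame of rack above 0.0125 m and contact force between pin and cup above 0.2 N and linear speed of pin below 0.01 m/s); the robot touches nothing.
It fails at once if the rack (clips and cup included) is loaded with more than 60 N by the pin (contact force between pin and rack above 60 N).
It fails at once if the cup is pushed with more than 20 N by the pin (contact force between pin and cup above 20 N).
It fails at once if the robot itself leans on the rack with more than 60 N (contact force between any of the fingers, the arm and rack above 60 N).
It fails at once if a bystander is moved by more than 25 mm or tipped over (distance of any of bowl, mug, cutter, jar, mixer from where it was at the start of the episode above 0.025 m or angle between any of bowl, mug, cutter, jar, mixer's own z axis and vertical above 0.5 rad).
It also fails if it takes over 72 s, if anything falls off the work surface, if the arm or the gripper's body presses on something with over 40 N, if the wrist force passes 120 N, or if a joint passes its speed limit or range.

ROBOT

A 6-joint arm with a two-finger parallel gripper is mounted at the origin on the work surface. World frame = base frame: x ahead of the robot, y to its left, z up, the work surface at z = 0. Lengths are in mm, angles in rad, forces in N, time in s.
With the tool pointing down it reaches from about 275 to 1000 mm from the base axis. Payload 8.4 kg.
Tool frame: the origin (TCP) lies midway between the tips of the shut fingers; the grasp point (between the pads) lies 19 mm behind it; z points along the fingers, y is the direction in which the jaws open and shut (so a half turn about z gives the same grasp; the last joint's range is limited). The gripper opens to 85 mm and grips with 20 to 120 N. Pads are 22 mm wide; open, the fingers measure 114 mm over their backs; the gripper's body (76 mm by 85 mm) begins 54 mm behind the grasp point. The pads swing forward as they close: fully open they stand 13 mm farther back than shut.
Start: joints at [-1.154, 0.353, 1.633, -0, 1.155, -0.002], TCP at [254.164, -570.989, 231.281] pointing down, gripper open.
Joint ranges: [-2.63, 2.63], [-0.92, 2.1], [0.06, 2.66], [-1.3, 4.44], [0, 2.69], [-3.02, 3.02]. Speed limits (rad/s): [2.22, 2.22, 2.79, 3.14, 3.14, 3.14].

INTERFACE

Orientations are given as [roll, pitch, yaw] about the fixed x, y, z axes, in that order (R = Rz(yaw) Ry(pitch) Rx(roll)).
In Python, from rig import * gives the robot as it stands.
- The arm moves only by the tool play_rows, never from a script. Its argument "moves" is a list of rows, each a list of 3 entries, a list of its own where there are three numbers: the shift along the tool's x, y, z in m, then the turn, a rotation vector about the tool's x, y, z in rad, then the opening in per cent of the stroke, from 0 (shut) to 100 (fully open). In form: [[[x, y, z], [rx, ry, rz], fingers], ...]. A call has 1 to 20 rows; each row shifts and turns the commanded pose from where the row before left it, along the tool's axes as they then stand; what a row does not reach is not made up. A row lasts 1/10 s, in which the tool goes at most 50 mm and 8.59 degrees, less where a joint would pass 70% of its speed; a pose out of reach is approached as far as the arm can. A call is refused whole if a number of a shift passes 0.05 or a number of a turn 0.15, either way. A call with a gripper value outside its range is refused whole. The fingers move at their own pace and stop on an object; "squeeze" is the grip in N (left out, the last holds). Time passes only in rows, so rows that do not move let the fingers close. It gives the time, the measured TCP pose, the force and the opening at its end, in the units of the state.
- sense(): the state, without advancing time (a new reading comes with each control period).
- grab_frame(name): name is "side" or "top" or "wrist"; returns a dict with "pixels" (480x640x3 uint8, red, green, blue), "intrinsics" (3x3 intrinsics, pixels), "R" (3x3) and "t" (3): a world point X has camera coordinates R X + t. Camera axes: x right, y down, z forward; pixel columns grow to the right and rows downward; lengths in mm; the calibration is good to about 2 mm. The wrist camera is an equidistant fisheye: a pixel r from the principal point sees the ray r / f radians off the axis. A picture is of the moment at which its call begins. There is no depth.
- sign_off(): hands the job in, once; it reports no verdict.
The state is a dict: "clock": time; "qpos": joint angles; "qvel": joint speeds; "joint_efforts": joint torques, N m; "eef_pos": TCP position; "tcp_rot": TCP orientation; "contact_force": force on the tool from outside, world axes, zero at the start; "wrist_torque": the same for the moment, N m; "opening": opening from 0.0 (shut) to 1.0 (fully open).
Only numpy, scipy, OpenCV 4.12 (cv2) and the standard library are available. Lean on these libraries where they do the work, as an engineer would, in place of code of your own. Each camera call takes 0.05 s, during which the arm holds its last target. There are 200 camera calls.

## Working session

There is one attempt and no reset: what is moved stays moved. The work goes in short steps, Python scripts to look and compute and a tool call to move; the robot and the scene stay as the last step left them, time stands still between calls to the robot, and variables do not carry over. Pictures are saved under pics/ and viewed, about 8 in all and at most 12, crops included, and the job is handed in when it is done.

Besides the shell and the picture viewer there is one more tool, called after "Request:" as name(argument=value, ...) on one line, values as JSON. play_rows: Moves the arm, as the interface text tells. Its arguments: {"type":"object","properties":{"moves":{"type":"array"},"squeeze":{"type":"number"}},"required":["moves"]}

```bash
mkdir -p pics; python3 - <<'E'
from rig import *
import cv2,numpy as np,pickle
s=sense(); print(s['eef_pos'],s['tcp_rot'],s['contact_force'],s['clock'])
fr={n:grab_frame(n) for n in('side','top','wrist')}
pickle.dump(fr,open('f0.pkl','wb'))
for n in fr:
  cv2.imwrite(f'pics/{n}0.png',fr[n]['pixels'][:,:,::-1]); print(n,fr[n]['intrinsics'],fr[n]['R'],fr[n]['t'])
E
```

```text
[ 253.97576554 -570.56871708  230.58237214] [-3.14024846e+00  5.85147611e-06  4.18822297e-01] [ 0.94413929 -0.2377557  -0.26898606] 0.0
side [[534.05743015   0.         322.14249708]
 [  0.         534.05743015 232.37662211]
 [  0.           0.           1.        ]] [[-0.99784874 -0.06316678 -0.01754593]
 [-0.03117402  0.69262607 -0.72062286]
 [ 0.05767219 -0.71852563 -0.69310521]] [ 565.5667005   166.13145015 1046.76712766]
top [[611.76733252   0.         316.1560412 ]
 [  0.         611.76733252 240.58150519]
 [  0.           0.           1.        ]] [[ 0.02380502 -0.99939014  0.02554742]
 [-0.98235056 -0.02812632 -0.1849224 ]
 [ 0.18552818 -0.02069444 -0.98242101]] [-168.69602457  564.83837269 1541.29808418]
wrist [[371.64829954   0.         318.12737082]
 [  0.         371.64829954 240.10545547]
 [  0.           0.           1.        ]] [[ 4.07002101e-01 -9.13427008e-01 -6.24389418e-04]
 [-8.81265167e-01 -3.92851134e-01  2.62754053e-01]
 [-2.40251941e-01 -1.06391199e-01 -9.64862642e-01]] [-623.8114206   -33.95639265  377.85509635]
```

View pics/top0.png

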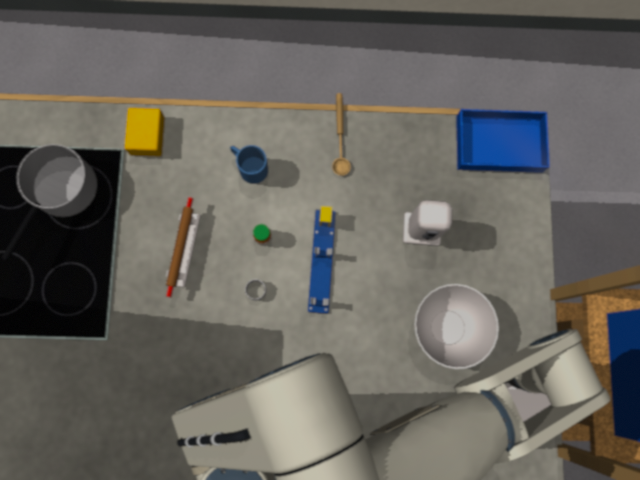

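View pics/side0.png

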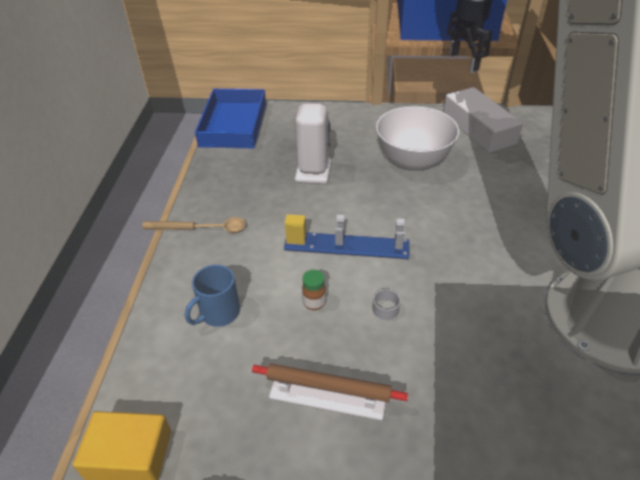

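```bash
cat > h.py <<'E'
import cv2,numpy as np
def ray(f,uv,z):
    K,R,t=f['intrinsics'],np.array(f['R']),np.array(f['t'])
    uv=np.atleast_2d(np.array(uv,float)); d=np.c_[(uv-[K[0][2],K[1][2]])/K[0][0],np.ones(len(uv))]@R
    c=-R.T@t; return c+d*((z-c[2])/d[:,2])[:,None]
def line(f,uv):
    a=ray(f,uv,0)[0]; c=-np.array(f['R']).T@np.array(f['t']); return c,(a-c)/np.linalg.norm(a-c)
def tri(f,u,g,v):
    c1,d1=line(f,u);c2,d2=line(g,v)
    s=np.linalg.lstsq(np.c_[d1,-d2],c2-c1,rcond=None)[0]; p,q=c1+s[0]*d1,c2+s[1]*d2
    return (p+q)/2,np.linalg.norm(p-q)
def blobs(f,lo,hi,box,minA=15):
    h=cv2.cvtColor(f['pixels'],cv2.COLOR_RGB2HSV); m=cv2.inRange(h,np.array(lo),np.array(hi))
    k=np.zeros_like(m); x0,y0,x1,y1=box; k[y0:y1,x0:x1]=1; m*=k
    n,l,s,c=cv2.connectedComponentsWithStats(m)
    return [(c[i],s[i][4],(l==i).astype(np.uint8)) for i in range(1,n) if s[i][4]>=minA]
E
python3 - <<'E'
import pickle; from h import *
F=pickle.load(open('f0.pkl','rb')); T,S=F['top'],F['side']
def red(f,box):
    o=[]
    for lo,hi in(((0,190,90),(5,255,255)),((174,190,90),(180,255,255))): o+=blobs(f,lo,hi,box,8)
    return sorted(o,key=lambda b:b[0][1])
rt=red(T,(140,180,220,310)); rs=red(S,(230,340,430,420))
for b in rt: print('T',b[0],b[1],ray(T,b[0],50)[0])
for b in rs: print('S',b[0],b[1],ray(S,b[0],50)[0])
for n,f,box in(('T',T,(295,200,345,320)),('S',S,(270,200,420,265))):
    bl=blobs(f,(100,120,40),(125,255,255),box,20); m=sum(b[2] for b in bl)
    pts=np.argwhere(m)[:,::-1]; P=ray(f,pts,12)[:,:2].astype(np.float32); r=cv2.minAreaRect(P); print(n,'rack',r,cv2.boxPoints(r).round(1).tolist())
    for b in blobs(f,(20,120,60),(35,255,255),box,20):
        P=ray(f,np.argwhere(b[2])[:,::-1],74)[:,:2].astype(np.float32); print(n,'cup',b[0],b[1],ray(f,b[0],74)[0],cv2.minAreaRect(P))
E
python3 -c "
import cv2
a=cv2.imread('pics/top0.png')[190:325,150:345];b=cv2.imread('pics/side0.png')[205:265,275:420]
a=cv2.resize(a,None,fx=4,fy=4)[:540,:780];cv2.imwrite('pics/c0.png',a)"
```

```text
T [189.11538462 202.26923077] 26 [663.05993759 183.10411937  50.        ]
T [169.375 290.75 ] 32 [428.48254051 218.91857148  50.        ]
T rack ((522.2314453125, -170.5675811767578), (51.825172424316406, 271.30499267578125), 87.0892562866211) [[385.3999938964844, -189.60000610351562], [656.4000244140625, -203.3000030517578], [659.0, -151.60000610351562], [388.1000061035156, -137.8000030517578]]
T cup [325.61413043 214.00543478] 184 [ 636.43290238 -176.34961493   74.        ] ((636.4677124023438, -176.05091857910156), (42.86185836791992, 28.623668670654297), 1.107108235359192)
S rack ((523.5237426757812, -165.63951110839844), (53.33270263671875, 268.4413146972656), 86.98409271240234) [[388.1000061035156, -185.1999969482422], [656.2000122070312, -199.3000030517578], [659.0, -146.10000610351562], [390.8999938964844, -131.89999389648438]]
S cup [294.99224806 228.39922481] 516 [ 632.70932875 -146.61798115   74.        ] ((634.0093994140625, -145.91131591796875), (41.0897216796875, 88.04008483886719), 5.025504112243652)
```

View pics/c0.png

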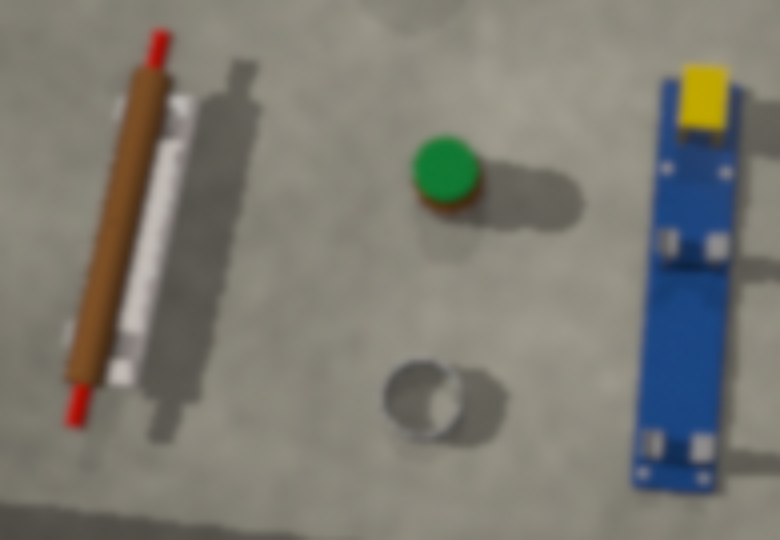

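The top view shows the pin at about (546, 201) with yaw −0.15. The handle centroids are 237 mm apart, against an expected 238. The rack origin is near (473, −168) with yaw −0.05, and the cup's position agrees with that. I'll move over the pin now.

Request:
play_rows(moves=[[[0.015,-0.015,0],[0,0,0],100],[[0.0305,-0.031,0],[0,0,0],100],[[0.0305,-0.031,0],[0,0,0],100],[[0.0305,-0.031,0],[0,0,0],100],[[0.0305,-0.031,0],[0,0,0],100],[[0.0305,-0.031,0],[0,0,0],100],[[0.0305,-0.031,0],[0,0,0],100],[[0.0305,-0.031,0],[0,0,0],100],[[0.0305,-0.031,0],[0,0,0],100],[[0.0305,-0.031,0],[0,0,0],100],[[0.0305,-0.031,0],[0,0,0],100],[[0.0305,-0.031,0],[0,0,0],100],[[0.0305,-0.031,0],[0,0,0],100],[[0.0305,-0.031,0],[0,0,0],100],[[0.0305,-0.031,0],[0,0,0],100],[[0.0305,-0.031,0],[0,0,0],100],[[0.0305,-0.031,0],[0,0,0],100],[[0.0305,-0.031,0],[0,0,0],100],[[0.0305,-0.031,0],[0,0,0],100],[[0.015,-0.015,0],[0,0,0],100]])

```text
clock: 2.15
eef_pos: [544.8, 204.8, 231.1]
tcp_rot: [-3.141, -0.001, 0.421]
contact_force: [0.0, 0.3, -0.1]
opening: 1.005
```

Request:
play_rows(moves=[[[0,0,0],[0,0,0.14],100],[[0,0,0],[0,0,0.14],100],[[0,0,0],[0,0,0.14],100],[[0,0,0],[0,0,0.14],100],[[0,0,0],[0,0,0.01],100],[[0,0,0],[0,0,0],100],[[0,0,0],[0,0,0],100]])

```text
clock: 2.85
eef_pos: [544.0, 201.4, 231.3]
tcp_rot: [3.141, 0.0, -0.148]
contact_force: [-0.5, 1.0, -0.4]
opening: 0.999
```

```bash
cat >> h.py <<'E'
def wray(f,uv,z):
    K,R,t=f['intrinsics'],np.array(f['R']),np.array(f['t'])
    p=(np.atleast_2d(np.array(uv,float))-[K[0][2],K[1][2]])/K[0][0]; r=np.linalg.norm(p,axis=1)+1e-9
    d=np.c_[p*(np.sin(r)/r)[:,None],np.cos(r)]@R; c=-R.T@t; return c+d*((z-c[2])/d[:,2])[:,None]
def reds(f,box=(0,0,640,480),A=30):
    o=[]
    for lo,hi in(((0,190,90),(5,255,255)),((174,190,90),(180,255,255))): o+=blobs(f,lo,hi,box,A)
    return o
E
python3 - <<'E'
from rig import *; from h import *
f=grab_frame('wrist'); s=sense(); print(s['eef_pos'],s['tcp_rot'])
cv2.imwrite('pics/w1.png',f['pixels'][:,:,::-1])
P=[]
for b in reds(f): print(b[0],b[1],wray(f,b[0],50)[0])
E
```

```text
[543.96701583 201.45133694 231.27023778] [ 3.14150438e+00  8.74672182e-05 -1.48904349e-01]
[318.96688742  81.        ] 453 [661.98883166 183.67685162  50.        ]
[318.6122449  338.37959184] 245 [421.91200776 219.68571707  50.        ]
```

View pics/w1.png

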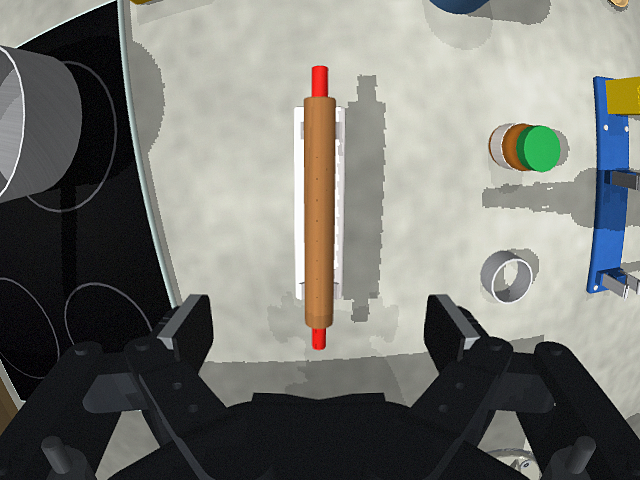

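Request:
play_rows(moves=[[[0,0,0.03],[0,0,0],100],[[0,0,0.04],[0,0,0],100],[[0,0,0.04],[0,0,0],100],[[0,0,0.03],[0,0,0],100],[[0,0,0.02],[0,0,0],100],[[0,0,0.02],[0,0,0],100],[[0.001,0,0.019],[0,0,0],100],[[0,0,0],[0,0,0],100],[[0,0,0],[0,0,0],100]])

```text
clock: 3.8
eef_pos: [545.0, 201.5, 32.4]
tcp_rot: [3.141, 0.0, -0.15]
contact_force: [0.1, -0.1, 0.2]
opening: 1.0
```

Request:
play_rows(moves=[[[0,0,0],[0,0,0],0],[[0,0,0],[0,0,0],0],[[0,0,0],[0,0,0],0],[[0,0,0],[0,0,0],0],[[0,0,0],[0,0,0],0],[[0,0,0],[0,0,0],0],[[0,0,0],[0,0,0],0],[[0,0,0],[0,0,0],0],[[0,0,0],[0,0,0],0],[[0,0,0],[0,0,0],0],[[0,0,0],[0,0,0],0],[[0,0,0],[0,0,0],0]], squeeze=90)

```text
clock: 5.0
eef_pos: [545.1, 200.6, 33.2]
tcp_rot: [3.14, -0.0, -0.151]
contact_force: [-1.7, -6.9, 8.7]
opening: 0.302
```

Request:
play_rows(moves=[[[0,0,-0.01],[0,0,0],0],[[0,0,-0.03],[0,0,0],0],[[0,0,-0.04],[0,0,0],0],[[0,0,-0.03],[0,0,0],0],[[0,0,-0.01],[0,0,0],0],[[-0.001,0.018,0],[0,0,0],0],[[-0.002,0.03,0],[0,0,0],0],[[-0.002,0.036,0],[0,0,0],0],[[-0.003,0.036,0],[0,0,0],0],[[-0.002,0.036,0],[0,0,0],0],[[-0.002,0.036,0],[0,0,0],0],[[-0.002,0.036,0],[0,0,0],0],[[-0.003,0.036,0],[0,0,0],0],[[-0.002,0.036,0],[0,0,0],0],[[-0.002,0.036,0],[0,0,0],0],[[-0.002,0.03,0],[0,0,0],0],[[-0.001,0.01,0],[0,0,-0.05],0],[[0,0,0],[0,0,-0.05],0],[[0,0,0],[0,0,0],0],[[0,0,0],[0,0,0],0]])

```text
clock: 7.0
eef_pos: [463.5, -166.5, 151.3]
tcp_rot: [-3.141, 0.002, -0.053]
contact_force: [0.5, 0.2, -1.5]
opening: 0.298
```

```bash
python3 - <<'E'
from rig import *; from h import *; import pickle
s=sense(); print(s['eef_pos'],s['tcp_rot'],s['contact_force'],s['wrist_torque'],s['opening'])
f=grab_frame('wrist'); S=grab_frame('side'); T=grab_frame('top'); pickle.dump((f,S,T),open('f1.pkl','wb'))
z=s['eef_pos'][2]+18
for n,g,w in(('w',f,wray),('s',S,ray),('t',T,ray)):
  for b in reds(g,A=10): print(n,b[0],b[1],w(g,b[0],z)[0])
a=f['pixels'][:,:,::-1]; b=cv2.resize(S['pixels'][130:310,230:450,::-1],None,fx=2.6,fy=2.6)
cv2.imwrite('pics/w2.png',a); cv2.imwrite('pics/s2.png',b)
E
```

```text
[ 463.53169684 -166.49206761  151.28719052] [-3.14100837e+00  1.90824465e-03 -5.28442978e-02] [ 0.5303364   0.24624546 -1.54777721] [-0.04340608 -0.02774143  0.01654406] 0.29768794432974643
w [318.30127576  12.69676153] 1019 [ 574.6504674  -171.70651428  169.28719052]
```

View pics/w2.png

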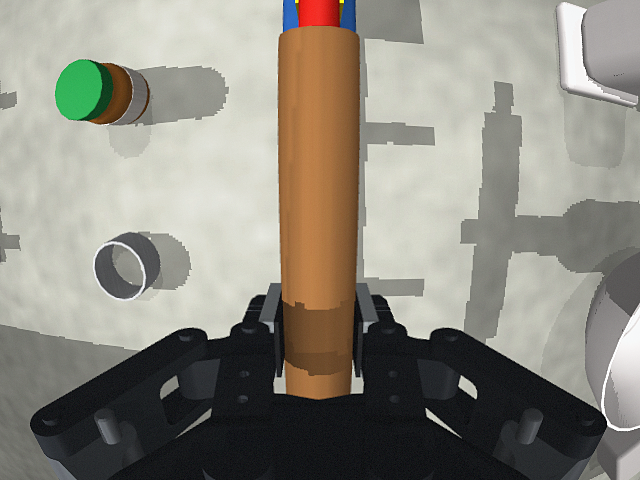

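View pics/s2.png

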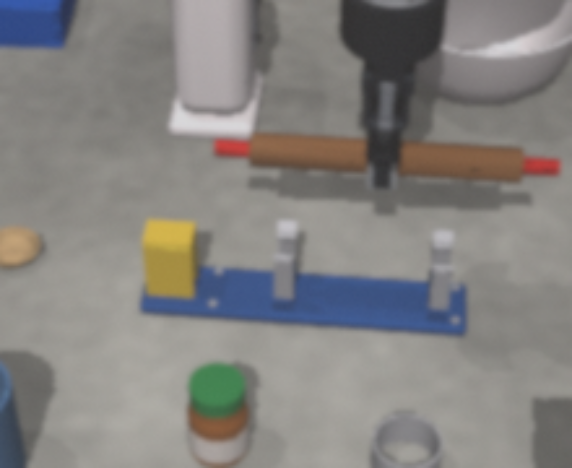

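```bash
cat >> h.py <<'E'
def red2(f,box,A=10):
    h=f['pixels'].astype(int); m=((h[:,:,0]>110)&(h[:,:,1]<70)&(h[:,:,2]<70)).astype(np.uint8)
    k=np.zeros_like(m); x0,y0,x1,y1=box; k[y0:y1,x0:x1]=1
    n,l,s,c=cv2.connectedComponentsWithStats(m*k); return sorted([(c[i],s[i]) for i in range(1,n) if s[i][4]>=A],key=lambda b:b[0][0])
E
python3 - <<'E'
from h import *; import pickle
w,S,T=pickle.load(open('f1.pkl','rb')); F=pickle.load(open('f0.pkl','rb'))
for b in red2(S,(230,130,460,310)): print('side',b[0],b[1],ray(S,b[0],169.3)[0])
for n,u in(('b',(323.25,251.5)),('a',(319.5,301.4))): print('clip',n,ray(F['top'],u,72)[0])
# grey clip pixels on top/side: low saturation, bright, inside rack zone
for n,f,box in(('T',F['top'],(308,240,336,310)),('S',F['side'],(330,210,412,255))):
    for b in blobs(f,(0,0,0),(180,110,255),box,6):
        if b[1]<400: 
            ys,xs=np.nonzero(b[2]); print(n,b[0].round(1),b[1],xs.min(),xs.max(),ys.min(),ys.max(),ray(f,b[0],70)[0].round(1))
f=F['side']; h=f['pixels'].astype(int)
m=((h[:,:,0]>140)&(h[:,:,1]>110)&(h[:,:,2]<90)).astype(np.uint8); m[:, :275]=0;m[:,320:]=0;m[:200]=0;m[260:]=0
ys,xs=np.nonzero(m);print('cup side',xs.min(),xs.max(),ys.min(),ys.max())
for r in range(ys.min(),ys.max()+1,3): q=xs[ys==r]; print(r,q.min(),q.max(),end='; ')
E
```

```text
side [318.86046512 186.60465116] [314 185  11   5  43] [ 581.38858546 -171.99564676  169.3       ]
side [437.64285714 193.85714286] [432 192  12   5  56] [ 343.38115233 -159.00324962  169.3       ]
clip b [ 537.77446674 -172.41076939   72.        ]
clip a [ 409.32267375 -165.68575363   72.        ]
T [310.9 269.3] 334 308 319 240 309 [ 490.9 -141.9   70. ]
S [341.  253.6] 44 330 357 252 254 [532.2 -80.7  70. ]
cup side 285 304 215 243
215 288 289; 218 287 304; 221 286 304; 224 285 303; 227 286 303; 230 286 303; 233 286 303; 236 287 303; 239 287 303; 242 287 303;
```

```bash
python3 - <<'E'
import pickle,cv2,numpy as np
F=pickle.load(open('f0.pkl','rb'))
a=cv2.resize(F['top']['pixels'][200:320,300:345,::-1],None,fx=5,fy=5,interpolation=cv2.INTER_NEAREST)
b=cv2.resize(F['side']['pixels'][205:265,320:415,::-1],None,fx=5.5,fy=5.5,interpolation=cv2.INTER_NEAREST)
c=np.zeros((600,800,3),np.uint8); c[:,:225]=a; c[:b.shape[0],230:230+b.shape[1]]=b; cv2.imwrite('pics/c3.png',c)
E
```

```text
(no output)
```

View pics/c3.png

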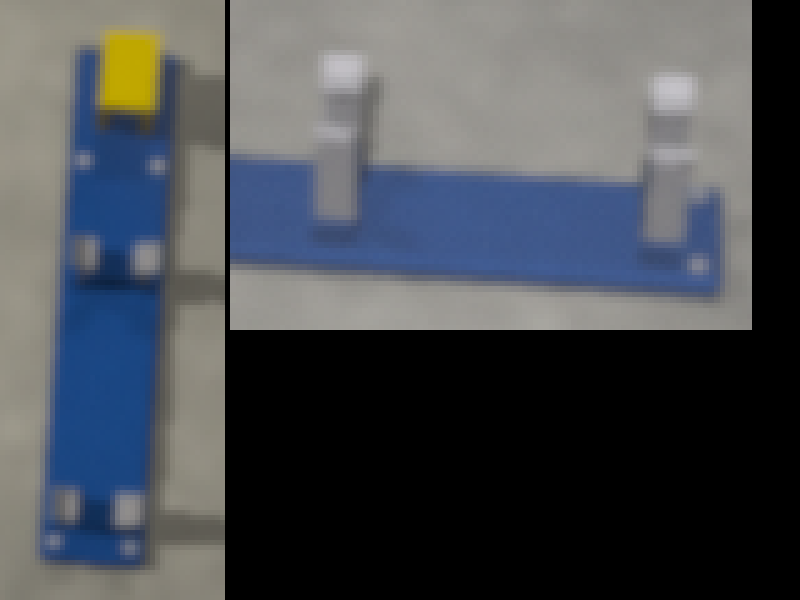

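```bash
python3 - <<'E'
import pickle; from h import *
F=pickle.load(open('f0.pkl','rb'));f=F['side']
for u in((340.7,221.7),(400.4,225.5)): print(ray(f,u,74)[0])
h=F['top']['pixels']
for r in(250,251,252,300,301,302): print(r,[int(v.max())-0 for v in h[r,311:336]],'\n   sat',[int(v.max())-int(v.min()) for v in h[r,311:336]])
E
```

```text
[ 536.32345458 -171.91812062   74.        ]
[ 408.84532008 -165.62165288   74.        ]
250 [125, 121, 122, 117, 103, 105, 121, 124, 111, 102, 101, 103, 105, 111, 119, 128, 139, 143, 141, 137, 125, 104, 87, 95, 115] 
   sat [2, 24, 49, 37, 11, 2, 2, 3, 22, 54, 76, 79, 81, 83, 72, 44, 18, 4, 2, 1, 4, 10, 4, 7, 12]
251 [123, 120, 121, 115, 102, 103, 119, 121, 104, 91, 89, 90, 92, 98, 107, 120, 135, 141, 142, 138, 125, 102, 85, 94, 115] 
   sat [0, 28, 49, 34, 11, 1, 2, 3, 18, 48, 66, 69, 72, 72, 60, 34, 12, 2, 3, 2, 3, 8, 3, 7, 13]
252 [122, 119, 120, 115, 101, 100, 113, 114, 99, 87, 87, 87, 88, 91, 98, 113, 131, 139, 142, 137, 122, 99, 83, 94, 113] 
   sat [3, 33, 53, 40, 16, 2, 1, 4, 19, 47, 65, 67, 68, 67, 51, 27, 10, 2, 4, 2, 3, 9, 2, 8, 12]
300 [104, 104, 122, 126, 112, 96, 95, 99, 101, 102, 105, 112, 129, 140, 139, 138, 129, 111, 93, 91, 104, 122, 137, 143, 142] 
   sat [12, 2, 3, 1, 12, 39, 68, 79, 81, 80, 73, 45, 19, 4, 1, 2, 2, 6, 6, 3, 10, 13, 14, 15, 15]
301 [103, 103, 123, 127, 110, 92, 88, 89, 90, 90, 93, 104, 126, 140, 143, 141, 130, 108, 91, 91, 102, 117, 130, 135, 134] 
   sat [11, 1, 4, 1, 11, 37, 64, 71, 73, 72, 62, 35, 13, 2, 4, 4, 2, 3, 5, 5, 10, 13, 13, 15, 14]
302 [104, 101, 120, 122, 105, 88, 87, 86, 87, 88, 91, 104, 126, 140, 143, 141, 129, 107, 88, 90, 98, 106, 113, 115, 115] 
   sat [13, 1, 3, 2, 13, 40, 64, 68, 70, 69, 57, 32, 10, 2, 4, 4, 2, 3, 3, 5, 10, 11, 12, 12, 13]
```

Request:
play_rows(moves=[[[0.001,0.0016,0.015],[0,0,0],0],[[0,0,0.025],[0,0,0],0],[[0,0,0.025],[0,0,0],0],[[0,0,0.015],[0,0,0],0],[[0,0,0.005],[0,0,0],0],[[0,0,0],[0,0,0],0],[[0,0,0],[0,0,0],0]])

```text
clock: 7.85
eef_pos: [466.1, -168.3, 67.9]
tcp_rot: [3.141, -0.001, -0.051]
contact_force: [0.7, -0.2, -2.6]
opening: 0.299
```

```bash
python3 - <<'E'
from rig import *; from h import *; import pickle
s=sense(); print(s['eef_pos'],s['tcp_rot'],s['contact_force'],s['wrist_torque'])
S=grab_frame('side'); f=grab_frame('wrist')
for b in red2(S,(230,130,460,310)): print('side',b[0],ray(S,b[0],s['eef_pos'][2]+17.3)[0])
for b in reds(f,A=10): print('w',b[0],b[1],wray(f,b[0],s['eef_pos'][2]+17.3)[0])
a=cv2.resize(S['pixels'][180:270,270:430,::-1],None,fx=5,fy=5,interpolation=cv2.INTER_CUBIC); cv2.imwrite('pics/s4.png',a)
E
```

```text
[ 466.09410302 -168.29654724   67.91221095] [ 3.14133379e+00 -8.55672212e-04 -5.10849344e-02] [ 0.71180439 -0.21681396 -2.58203573] [0.0010887  0.03818043 0.01934432]
side [318.89473684 216.52631579] [ 583.29366604 -174.0717569    85.21221095]
side [430.82352941 223.92156863] [ 346.356839   -161.29393868   85.21221095]
w [318.46946565  12.61068702] 1048 [ 577.82693996 -173.47194418   85.21221095]
```

View pics/s4.png

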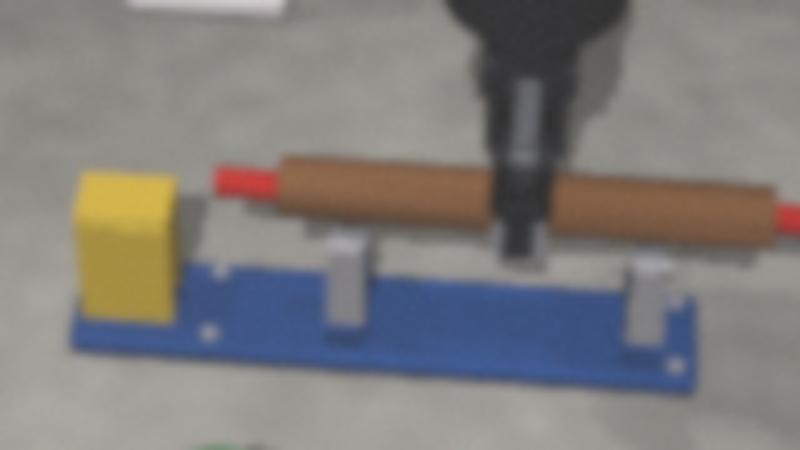

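The pin is above both clips, clear of the cup, and aligned to within about 1 mm. Pressing down in small steps.

Request:
play_rows(moves=[[[0,0,0.004],[0,0,0],0],[[0,0,0.003],[0,0,0],0],[[0,0,0.002],[0,0,0],0],[[0,0,0.001],[0,0,0],0],[[0,0,0],[0,0,0],0]])

```text
clock: 8.45
eef_pos: [466.5, -168.2, 58.1]
tcp_rot: [3.142, -0.002, -0.051]
contact_force: [0.3, 3.8, 8.2]
opening: 0.296
```

Request:
play_rows(moves=[[[0,0,0.001],[0,0,0],0],[[0,0,0.001],[0,0,0],0],[[0,0,0.001],[0,0,0],0],[[0,0,0],[0,0,0],0]])

```text
clock: 8.85
eef_pos: [467.0, -168.4, 55.5]
tcp_rot: [3.141, -0.003, -0.051]
contact_force: [0.4, 3.0, 13.5]
opening: 0.299
```

Request:
play_rows(moves=[[[0,0,0.001],[0,0,0],0],[[0,0,0.001],[0,0,0],0],[[0,0,0.001],[0,0,0],0],[[0,0,0],[0,0,0],0]])

```text
clock: 9.25
eef_pos: [467.3, -168.4, 52.5]
tcp_rot: [3.141, -0.003, -0.051]
contact_force: [-0.2, 3.6, 10.5]
opening: 0.3
```

Request:
play_rows(moves=[[[0,0,0.001],[0,0,0],0],[[0,0,0.001],[0,0,0],0],[[0,0,0.001],[0,0,0],0],[[0,0,0.001],[0,0,0],0],[[0,0,0],[0,0,0],0]])

```text
clock: 9.75
eef_pos: [467.1, -168.4, 48.0]
tcp_rot: [3.141, -0.003, -0.051]
contact_force: [3.0, 4.0, 4.8]
opening: 0.299
```

Request:
play_rows(moves=[[[0,0,0.001],[0,0,0],0],[[0,0,0.001],[0,0,0],0],[[0,0,0.001],[0,0,0],0],[[0,0,0.001],[0,0,0],0],[[0,0,0],[0,0,0],0]])

```text
clock: 10.25
eef_pos: [465.9, -168.2, 43.2]
tcp_rot: [-3.142, -0.001, -0.051]
contact_force: [3.5, 4.1, -0.7]
opening: 0.297
```

Request:
play_rows(moves=[[[0,0,0.001],[0,0,0],0],[[0,0,0.001],[0,0,0],0],[[0,0,0.001],[0,0,0],0],[[0,0,0],[0,0,0],0]])

```text
clock: 10.65
eef_pos: [464.8, -168.0, 39.7]
tcp_rot: [-3.141, 0.002, -0.051]
contact_force: [0.0, 2.9, -5.6]
opening: 0.299
```

Request:
play_rows(moves=[[[0,0,0.0005],[0,0,0],0],[[0,0,0.0005],[0,0,0],0],[[0,0,0.0005],[0,0,0],0],[[0,0,0],[0,0,0],0]])

```text
clock: 11.05
eef_pos: [465.3, -168.2, 38.7]
tcp_rot: [-3.141, 0.001, -0.051]
contact_force: [-1.3, 3.2, -3.8]
opening: 0.296
```

Request:
play_rows(moves=[[[0,0,0.0005],[0,0,0],0],[[0,0,0.0005],[0,0,0],0],[[0,0,0],[0,0,0],0]])

```text
clock: 11.35
eef_pos: [465.5, -168.3, 38.2]
tcp_rot: [3.142, 0.0, -0.051]
contact_force: [-3.2, 2.1, 6.4]
opening: 0.296
```

Request:
play_rows(moves=[[[0,0,0.0005],[0,0,0],0],[[0,0,0],[0,0,0],0],[[0,0,0],[0,0,0],0]])

```text
clock: 11.65
eef_pos: [465.5, -168.3, 38.2]
tcp_rot: [3.142, 0.0, -0.051]
contact_force: [-4.7, 3.7, 13.4]
opening: 0.3
```

```bash
python3 - <<'E'
from rig import *; from h import *
s=sense(); print(s['eef_pos'],s['tcp_rot'],s['contact_force'],s['wrist_torque'])
S=grab_frame('side')
for b in red2(S,(230,130,460,310)): print('side',b[0],ray(S,b[0],55)[0])
a=cv2.resize(S['pixels'][180:270,270:430,::-1],None,fx=5,fy=5,interpolation=cv2.INTER_CUBIC); cv2.imwrite('pics/s5.png',a)
E
```

```text
[ 465.49772457 -168.27460355   38.1632997 ] [ 3.14155240e+00  1.81849970e-05 -5.11912802e-02] [-4.71649042  3.66800995 13.44484253] [0.57529649 0.78308219 0.03513805]
side [319.41176471 226.58823529] [ 582.86018818 -174.67430319   55.        ]
side [429.23529412 234.07843137] [ 345.99219671 -161.79447735   55.        ]
```

View pics/s5.png

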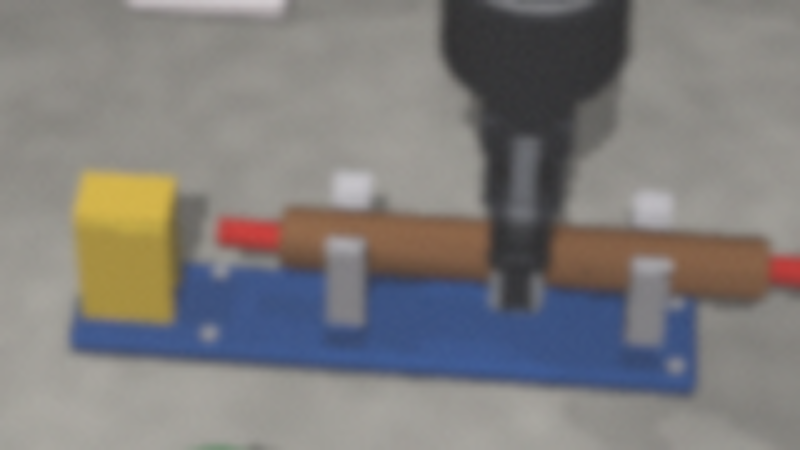

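Request:
play_rows(moves=[[[0,0,-0.0007],[0,0,0],0],[[0.001,0,0],[0,0,0],0],[[0.001,0,0],[0,0,0],0],[[0.001,0,0],[0,0,0],0],[[0.001,0,0],[0,0,0],0],[[0.001,0,0],[0,0,0],0]])

```text
clock: 12.3
eef_pos: [467.4, -168.0, 38.1]
tcp_rot: [-3.141, 0.006, -0.051]
contact_force: [-14.4, 1.0, 18.1]
opening: 0.296
```

Request:
play_rows(moves=[[[0.001,0,0],[0,0,0],0],[[0.001,0,0],[0,0,0],0],[[0.001,0,0],[0,0,0],0],[[0.001,0,0],[0,0,0],0],[[0.001,0,0],[0,0,0],0],[[0.001,0,0],[0,0,0],0],[[0.001,0,0],[0,0,0],0],[[0.001,0,0],[0,0,0],0]])

```text
clock: 13.1
eef_pos: [475.8, -168.5, 38.2]
tcp_rot: [-3.141, 0.005, -0.051]
contact_force: [-12.4, 1.9, 16.4]
opening: 0.301
```

Request:
play_rows(moves=[[[0.001,0,0],[0,0,0],0],[[0.001,0,0],[0,0,0],0],[[0.001,0,0],[0,0,0],0],[[0.001,0,0],[0,0,0],0],[[0.001,0,0],[0,0,0],0],[[0.001,0,0],[0,0,0],0]])

```text
clock: 13.7
eef_pos: [481.8, -168.8, 38.1]
tcp_rot: [-3.141, 0.005, -0.051]
contact_force: [-12.9, 1.6, 16.1]
opening: 0.301
```

Request:
play_rows(moves=[[[0,0,-0.0005],[0,0,0],0],[[0,0,-0.0005],[0,0,0],0],[[0.001,0,0],[0,0,0],0],[[0.001,0,0],[0,0,0],0],[[0.001,0,0],[0,0,0],0]])

```text
clock: 14.2
eef_pos: [487.6, -169.3, 38.8]
tcp_rot: [-3.141, 0.0, -0.051]
contact_force: [-1.5, 2.4, -4.2]
opening: 0.298
```

Request:
play_rows(moves=[[[0.001,0,0],[0,0,0],0],[[0.001,0,0],[0,0,0],0]])

```text
clock: 14.4
eef_pos: [489.6, -169.4, 38.9]
tcp_rot: [-3.141, 0.0, -0.051]
contact_force: [-2.3, 3.0, -4.9]
opening: 0.299
```

Request:
play_rows(moves=[[[0.001,0,0],[0,0,0],0],[[0.001,0,0],[0,0,0],0]])

```text
clock: 14.6
eef_pos: [491.6, -169.5, 38.9]
tcp_rot: [-3.142, 0.0, -0.051]
contact_force: [-2.6, 3.0, -3.1]
opening: 0.3
```

Request:
play_rows(moves=[[[0.001,0,0],[0,0,0],0],[[0.001,0,0],[0,0,0],0]])

```text
clock: 14.8
eef_pos: [493.6, -169.7, 39.0]
tcp_rot: [-3.142, 0.0, -0.051]
contact_force: [-2.3, 2.7, -4.7]
opening: 0.299
```

Request:
play_rows(moves=[[[0.001,0,0],[0,0,0],0],[[0.001,0,0],[0,0,0],0]])

```text
clock: 15.0
eef_pos: [495.6, -169.8, 39.0]
tcp_rot: [-3.142, -0.0, -0.051]
contact_force: [-1.3, 2.9, -3.9]
opening: 0.302
```

Request:
play_rows(moves=[[[0.001,0,0],[0,0,0],0],[[0.001,0,0],[0,0,0],0]])

```text
clock: 15.2
eef_pos: [497.5, -169.9, 39.0]
tcp_rot: [-3.142, 0.0, -0.051]
contact_force: [-3.6, 3.1, -3.6]
opening: 0.3
```

```bash
cat > chk.py <<'E'
from rig import *; from h import *
S=grab_frame('side'); s=sense(); print(s['eef_pos'],s['contact_force'],s['wrist_torque'])
for b in red2(S,(230,130,460,310),6): print('side',b[0],b[1],ray(S,b[0],55)[0])
h=S['pixels'].astype(int)
E
python3 chk.py
```

```text
[ 497.48619128 -169.84158793   38.95036869] [-1.55238532  3.6401853  -3.20981357] [ 0.402075    0.34279632 -0.09459476]
side [307.  225.5] [305 224   5   4  20] [ 610.29244191 -176.93475015   55.        ]
side [414.02083333 233.125     ] [409 231  11   5  48] [ 378.2662989  -163.28682322   55.        ]
```

Request:
play_rows(moves=[[[0.001,0,0],[0,0,0],0],[[0.001,0,0],[0,0,0],0]])

```text
clock: 15.45
eef_pos: [498.6, -169.9, 38.8]
tcp_rot: [-3.141, 0.002, -0.051]
contact_force: [-6.2, 1.5, -2.5]
opening: 0.299
```

Request:
play_rows(moves=[[[0.001,0,0],[0,0,0],0],[[0.001,0,0],[0,0,0],0]])

```text
clock: 15.65
eef_pos: [499.0, -169.8, 38.6]
tcp_rot: [-3.141, 0.005, -0.051]
contact_force: [-13.4, -0.8, 4.6]
opening: 0.296
```

Request:
play_rows(moves=[[[0.001,0,0],[0,0,0],0],[[0.001,0,0],[0,0,0],0]])

```text
clock: 15.85
eef_pos: [499.1, -169.7, 38.4]
tcp_rot: [-3.141, 0.009, -0.051]
contact_force: [-19.8, -1.4, 10.7]
opening: 0.297
```

Buffer reached at TCP x ≈ 498, with the force rising steeply and the total now about 20 N. I'll stop pushing and ease off some of the load before letting go.

Request:
play_rows(moves=[[[-0.001,0,0],[0,0,0],0],[[-0.001,0,0],[0,0,0],0],[[0,0,0],[0,0,0],0]])

```text
clock: 16.15
eef_pos: [499.0, -169.8, 38.6]
tcp_rot: [-3.141, 0.005, -0.051]
contact_force: [-9.2, 2.1, 1.5]
opening: 0.3
```

```bash
python3 chk.py
```

```text
[ 498.99339695 -169.78630099   38.59271749] [-10.26716826   1.38704499   1.31458939] [ 0.22219534  1.5044993  -0.11771385]
side [306.5 225.5] [305 224   4   4  16] [ 611.38884204 -176.88592622   55.        ]
side [413.14893617 233.27659574] [408 231  12   5  47] [ 380.15852917 -162.73196741   55.        ]
```

Request:
play_rows(moves=[[[-0.001,0,0],[0,0,0],0],[[0,0,0],[0,0,0],0],[[0,0,0],[0,0,0],0]], squeeze=30)

```text
clock: 16.5
eef_pos: [498.9, -169.8, 38.7]
tcp_rot: [-3.141, 0.003, -0.051]
contact_force: [-7.3, 1.8, -1.7]
opening: 0.298
```

Request:
play_rows(moves=[[[0,0,0],[0,0,0],45],[[0,0,0],[0,0,0],60],[[0,0,0],[0,0,0],70],[[0,0,0],[0,0,0],75],[[0,0,0],[0,0,0],75]])

```text
clock: 17.0
eef_pos: [501.0, -170.2, 39.2]
tcp_rot: [3.141, -0.001, -0.051]
contact_force: [-0.3, -0.1, 0.0]
opening: 0.751
```

```bash
python3 chk.py
```

```text
[ 500.8215607  -170.12236195   39.13292383] [-0.03479292 -0.70994772 -0.0026124 ] [-0.0202424  -0.00972153  0.00655659]
side [307.08333333 225.91666667] [305 224   5   5  24] [ 609.99826692 -175.61208198   55.        ]
side [414.44444444 233.44444444] [409 231  12   5  45] [ 377.42052129 -162.33578382   55.        ]
```

```bash
python3 - <<'E'
from rig import *; from h import *
for i in range(4):
    S=grab_frame('side'); print([ (b[0].round(2).tolist(),b[1][4]) for b in red2(S,(230,130,460,310),6)])
    p=S['pixels'].astype(float); r=np.clip(p[:,:,0]-p[:,:,1:].max(2)-25,0,None); q=r[225:242,404:430]; print((q*np.arange(404,430)).sum()/q.sum())
E
```

```text
[([307.08, 225.92], np.int32(24)), ([414.75, 233.48], np.int32(44))]
414.6284770514604
[([307.0, 226.0], np.int32(25)), ([414.54, 233.41], np.int32(46))]
414.6264618607087
[([307.08, 225.92], np.int32(24)), ([414.5, 233.5], np.int32(44))]
414.63482361159623
[([307.08, 225.92], np.int32(24)), ([414.54, 233.41], np.int32(46))]
414.6306620209059
```

The pin sprang back about 3 mm (1.3 px, noise 0.1 px), because I let go while the tool was still pushing with 7 N. I'll regrip, press again, and unload to zero before opening.

Request:
play_rows(moves=[[[0,0,0.0005],[0,0,0],40],[[0,0,0],[0,0,0],0],[[0,0,0],[0,0,0],0],[[0,0,0],[0,0,0],0],[[0,0,0],[0,0,0],0],[[0,0,0],[0,0,0],0],[[0,0,0],[0,0,0],0]], squeeze=60)

```text
clock: 17.95
eef_pos: [500.5, -170.1, 38.6]
tcp_rot: [3.142, -0.0, -0.051]
contact_force: [-1.2, -1.2, 5.6]
opening: 0.306
```

Request:
play_rows(moves=[[[0.001,0,0],[0,0,0],0],[[0.001,0,0],[0,0,0],0],[[0,0,0],[0,0,0],0]])

```text
clock: 18.25
eef_pos: [500.6, -170.1, 38.6]
tcp_rot: [-3.141, 0.004, -0.051]
contact_force: [-8.5, -2.5, 12.5]
opening: 0.31
```

Request:
play_rows(moves=[[[0.001,0,0],[0,0,0],0],[[0,0,0],[0,0,0],0]])

```text
clock: 18.45
eef_pos: [500.7, -170.0, 38.5]
tcp_rot: [-3.141, 0.005, -0.051]
contact_force: [-12.3, -1.9, 15.9]
opening: 0.308
```

Request:
play_rows(moves=[[[-0.001,0,-0.0005],[0,0,0],0],[[0,0,-0.0005],[0,0,0],0],[[0,0,0],[0,0,0],0]])

```text
clock: 18.75
eef_pos: [501.4, -169.7, 38.8]
tcp_rot: [-3.141, 0.002, -0.051]
contact_force: [-3.7, -0.2, -2.2]
opening: 0.307
```

```bash
cat >> chk.py <<'E'
p=S['pixels'].astype(float); r=np.clip(p[:,:,0]-p[:,:,1:].max(2)-25,0,None); q=r[225:242,404:430]; print('u',(q*np.arange(404,430)).sum()/q.sum())
E
python3 chk.py
```

```text
[ 501.47116289 -169.74703023   38.84111589] [-4.52162089  0.72482926 -3.37985659] [ 0.08539065  0.65563255 -0.12142721]
side [306.95238095 225.61904762] [305 224   5   5  21] [ 610.36493037 -176.54964748   55.        ]
side [414.        233.2826087] [409 231  11   5  46] [ 378.34019691 -162.79529992   55.        ]
u 414.2139444346133
```

Request:
play_rows(moves=[[[0.001,0,0],[0,0,0],0],[[0,0,0],[0,0,0],0]])

```text
clock: 19.0
eef_pos: [502.4, -169.8, 38.9]
tcp_rot: [-3.141, 0.003, -0.051]
contact_force: [-6.0, -0.3, -3.2]
opening: 0.303
```

Request:
play_rows(moves=[[[0.001,0,0],[0,0,0],0],[[0,0,0],[0,0,0],0]])

```text
clock: 19.2
eef_pos: [502.5, -169.7, 38.7]
tcp_rot: [-3.141, 0.004, -0.051]
contact_force: [-8.1, 0.9, -1.4]
opening: 0.305
```

```bash
python3 chk.py
```

```text
[ 502.61214717 -169.75033894   38.75882905] [-8.58469149  0.17217099 -1.11878249] [-0.04733763  1.20454903 -0.10659265]
side [306.61111111 225.72222222] [305 224   5   5  18] [ 611.08527639 -176.18674509   55.        ]
side [413.40909091 233.38636364] [408 231  12   5  44] [ 379.62250237 -162.41627841   55.        ]
u 413.7148913619502
```

Request:
play_rows(moves=[[[0.001,0,0],[0,0,0],0],[[0,0,0],[0,0,0],0],[[0,0,0],[0,0,0],0],[[-0.0005,0,0],[0,0,0],0],[[-0.0005,0,0],[0,0,0],0],[[-0.0005,0,0],[0,0,0],0],[[-0.0005,0,0],[0,0,0],0],[[0,0,0],[0,0,0],0]])

```text
clock: 20.05
eef_pos: [502.5, -169.8, 38.9]
tcp_rot: [-3.141, 0.002, -0.051]
contact_force: [-4.8, -0.3, -5.9]
opening: 0.308
```

Request:
play_rows(moves=[[[-0.0005,0,0],[0,0,0],0],[[-0.0005,0,0],[0,0,0],0],[[0,0,0],[0,0,0],0]])

```text
clock: 20.35
eef_pos: [502.2, -169.9, 39.2]
tcp_rot: [-3.141, 0.001, -0.051]
contact_force: [-3.7, 0.3, -8.4]
opening: 0.305
```

```bash
python3 chk.py
```

```text
[ 502.16260264 -169.91818331   39.16973625] [-3.97348612  1.27324016 -9.34615702] [ 0.23707694  0.62696062 -0.10305714]
side [306.47058824 225.64705882] [305 224   4   5  17] [ 611.4135915  -176.41311172   55.        ]
side [413.9  232.96] [409 231  11   5  50] [ 378.49401388 -163.78797218   55.        ]
u 413.83345120226306
```

Request:
play_rows(moves=[[[0,0,0.0004],[0,0,0],0],[[0,0,0.0004],[0,0,0],0],[[0,0,0],[0,0,0],0]])

```text
clock: 20.7
eef_pos: [502.3, -170.0, 38.8]
tcp_rot: [-3.141, 0.0, -0.051]
contact_force: [-5.2, 2.1, -4.1]
opening: 0.306
```

Request:
play_rows(moves=[[[-0.0005,0,0.0002],[0,0,0],0],[[0,0,0],[0,0,0],0]])

```text
clock: 20.9
eef_pos: [502.3, -170.1, 38.8]
tcp_rot: [3.142, -0.001, -0.051]
contact_force: [-4.1, 2.1, -2.2]
opening: 0.306
```

```bash
python3 chk.py
```

```text
[ 502.25374491 -170.06263879   38.76975472] [-3.68969585  2.79836926 -2.4911438 ] [ 0.42578469  0.68489427 -0.00396871]
side [306.68421053 225.84210526] [305 224   5   5  19] [ 610.89278932 -175.81109769   55.        ]
side [413.75510204 233.14285714] [408 231  12   5  49] [ 378.83785159 -163.20574111   55.        ]
u 413.933692722372
```

Request:
play_rows(moves=[[[-0.0005,0,0.0002],[0,0,0],0],[[-0.0005,0,0],[0,0,0],0],[[0,0,0],[0,0,0],0]])

```text
clock: 21.25
eef_pos: [501.9, -170.2, 38.7]
tcp_rot: [3.141, -0.002, -0.051]
contact_force: [-1.1, 4.3, -0.2]
opening: 0.309
```

```bash
python3 chk.py
```

```text
[ 501.96184101 -170.21243612   38.7243931 ] [8.77627087e-04 3.94291514e+00 8.14158783e-01] [0.6114394  0.12122135 0.04133688]
side [306.75 225.8 ] [305 224   5   5  20] [ 610.75994122 -175.951942     55.        ]
side [413.8125 233.125 ] [409 231  11   5  48] [ 378.71180153 -163.26674904   55.        ]
u 413.92745555755073
```

Request:
play_rows(moves=[[[0,0,0],[0,0,0],0],[[0,0,0],[0,0,0],36],[[0,0,0],[0,0,0],45],[[0,0,0],[0,0,0],60],[[0,0,0],[0,0,0],75],[[0,0,0],[0,0,0],75],[[0,0,0],[0,0,0],75]], squeeze=20)

```text
clock: 22.0
eef_pos: [501.0, -170.1, 38.3]
tcp_rot: [3.142, -0.0, -0.051]
contact_force: [0.5, 0.4, -0.8]
opening: 0.75
```

```bash
python3 chk.py
```

```text
[ 501.01201614 -170.09640741   38.2607093 ] [ 0.683825    0.23879943 -0.39319747] [-0.01581839  0.04008112 -0.02120939]
side [307.         225.72727273] [305 224   5   5  22] [ 610.23154784 -176.20858576   55.        ]
side [414.08888889 233.33333333] [409 231  11   5  45] [ 378.1596361  -162.64638222   55.        ]
u 414.26465927099844
```

The pin crept back 0.7 mm on opening, so bearing on the buffer is borderline. A cleaner way is to push the pin's free end with shut fingers and back off slowly, because the contact only pushes and can't drag the pin back.

Request:
play_rows(moves=[[[0,0,-0.01],[0,0,0],75],[[0,0,-0.03],[0,0,0],75],[[0,0,-0.03],[0,0,0],75],[[0,0,-0.012],[0,0,0],75],[[-0.02,0,0],[0,0,0],0],[[-0.04,0,0],[0,0,0],0],[[-0.04,0,0],[0,0,0],0],[[-0.04,0,0],[0,0,0],0],[[-0.025,0,0],[0,0,0],0],[[0,0,0],[0,0,0],0],[[0,0,0],[0,0,0],0],[[0,0,0],[0,0,0],0],[[0,0,0],[0,0,0],0]])

```text
clock: 23.35
eef_pos: [337.3, -161.9, 120.4]
tcp_rot: [3.141, -0.001, -0.051]
contact_force: [0.9, 0.4, -0.2]
opening: -0.001
```

Request:
play_rows(moves=[[[0,0,0.03],[0,0,0],0],[[0,0,0.03],[0,0,0],0],[[0,0,0.018],[0,0,0],0],[[0,0,0],[0,0,0],0],[[0,0,0],[0,0,0],0]])

```text
clock: 23.85
eef_pos: [336.5, -161.6, 42.3]
tcp_rot: [-3.141, 0.001, -0.051]
contact_force: [-0.4, -0.3, 0.4]
opening: 0.002
```

```bash
cat >> chk.py <<'E'
T=grab_frame('top'); S=grab_frame('side'); a=cv2.resize(S['pixels'][180:270,300:460,::-1],None,fx=5,fy=5,interpolation=cv2.INTER_CUBIC); cv2.imwrite('pics/s6.png',a)
E
python3 chk.py
```

```text
[ 336.93546866 -161.78939772   42.75603125] [-0.61473796 -0.29113105 -0.18195673] [-0.01046902 -0.03460362 -0.0002173 ]
side [306.95238095 225.61904762] [305 224   5   5  21] [ 610.36493037 -176.54964748   55.        ]
side [414.06818182 233.38636364] [409 231  11   5  44] [ 378.21378154 -162.47977996   55.        ]
u 414.2131651301957
```

View pics/s6.png

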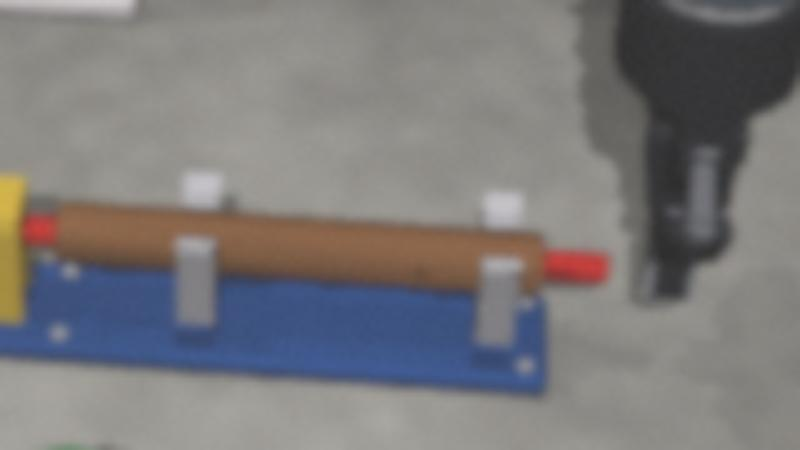

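Request:
play_rows(moves=[[[0.004,0,0],[0,0,0],0],[[0.004,0,0],[0,0,0],0],[[0.003,0,0],[0,0,0],0],[[0.001,0,0],[0,0,0],0],[[0,0,0],[0,0,0],0]])

```text
clock: 24.5
eef_pos: [348.4, -162.3, 42.3]
tcp_rot: [3.142, -0.0, -0.051]
contact_force: [-0.8, 0.8, 0.1]
opening: -0.004
```

Request:
play_rows(moves=[[[0.001,0,0],[0,0,0],0],[[0.001,0,0],[0,0,0],0],[[0,0,0],[0,0,0],0]])

```text
clock: 24.8
eef_pos: [350.3, -162.4, 42.3]
tcp_rot: [-3.142, -0.0, -0.051]
contact_force: [-0.3, -0.7, 0.5]
opening: 0.0
```

Request:
play_rows(moves=[[[0.001,0,0],[0,0,0],0],[[0.001,0,0],[0,0,0],0],[[0,0,0],[0,0,0],0]])

```text
clock: 25.1
eef_pos: [352.2, -162.4, 42.2]
tcp_rot: [-3.142, 0.0, -0.051]
contact_force: [0.3, -0.1, -0.4]
opening: -0.001
```

Request:
play_rows(moves=[[[0.001,0,0],[0,0,0],0],[[0.001,0,0],[0,0,0],0],[[0,0,0],[0,0,0],0]])

```text
clock: 25.4
eef_pos: [352.4, -162.0, 42.0]
tcp_rot: [-3.141, 0.004, -0.051]
contact_force: [-7.1, -0.6, 5.1]
opening: -0.002
```

Request:
play_rows(moves=[[[0.001,0,0],[0,0,0],0],[[0,0,0],[0,0,0],0]])

```text
clock: 25.6
eef_pos: [352.5, -161.7, 41.9]
tcp_rot: [-3.14, 0.005, -0.051]
contact_force: [-8.9, -0.4, 7.4]
opening: 0.001
```

Request:
play_rows(moves=[[[0.001,0,0],[0,0,0],0],[[0,0,0],[0,0,0],0]])

```text
clock: 25.8
eef_pos: [352.8, -161.5, 41.8]
tcp_rot: [-3.14, 0.006, -0.051]
contact_force: [-10.4, 0.6, 8.3]
opening: 0.003
```

Request:
play_rows(moves=[[[0.001,0,0],[0,0,0],0],[[0,0,0],[0,0,0],0]])

```text
clock: 26.0
eef_pos: [353.1, -161.3, 41.7]
tcp_rot: [-3.139, 0.008, -0.051]
contact_force: [-13.9, -1.3, 10.3]
opening: 0.001
```

```bash
python3 chk.py
```

```text
[ 353.10980378 -161.27063549   41.66921901] [-13.6517641   -0.25486787  10.40500314] [-0.07640051  1.99125014  0.0065579 ]
side [306.64705882 225.58823529] [305 224   5   4  17] [ 611.042583   -176.61828763   55.        ]
side [414.23404255 233.63829787] [408 232  13   5  47] [ 377.90638922 -161.7142097    55.        ]
u 413.88265149184866
```

Request:
play_rows(moves=[[[0,0,-0.0007],[0,0,0],0],[[0,0,-0.0007],[0,0,0],0],[[0,0,0],[0,0,0],0]])

```text
clock: 26.45
eef_pos: [353.6, -161.3, 42.7]
tcp_rot: [-3.139, 0.007, -0.051]
contact_force: [-8.0, 0.4, -1.2]
opening: 0.002
```

```bash
python3 chk.py
```

```text
[ 353.57145862 -161.31088039   42.72792115] [-9.43563597 -0.87686468 -1.31553612] [-0.0106612   1.40548632 -0.02962533]
side [306.47058824 225.64705882] [305 224   4   5  17] [ 611.4135915  -176.41311172   55.        ]
side [413.88888889 233.44444444] [408 232  13   4  45] [ 378.60776781 -162.28226107   55.        ]
u 413.73065499452866
```

Request:
play_rows(moves=[[[0.001,0,-0.0002],[0,0,0],0],[[0,0,0],[0,0,0],0],[[0,0,0],[0,0,0],0]])

```text
clock: 26.9
eef_pos: [353.6, -161.0, 42.7]
tcp_rot: [-3.139, 0.009, -0.051]
contact_force: [-11.0, -1.0, -1.9]
opening: -0.002
```

```bash
python3 chk.py
```

```text
[ 353.61972545 -161.02541039   42.71291909] [-11.94396431   0.24145475  -1.16584479] [ 0.04728464  1.82661839 -0.02967324]
side [306.55555556 225.77777778] [305 224   4   5  18] [ 611.19206265 -176.00391027   55.        ]
side [414.         233.47826087] [408 232  13   4  46] [ 378.37660418 -162.18804024   55.        ]
u 413.7401156430692
```

Request:
play_rows(moves=[[[-0.0005,0,0],[0,0,0],0],[[-0.0005,0,0],[0,0,0],0],[[-0.0005,0,0],[0,0,0],0],[[-0.0005,0,0],[0,0,0],0],[[-0.0005,0,0.0003],[0,0,0],0],[[-0.0005,0,0.0003],[0,0,0],0],[[0,0,0],[0,0,0],0]])

```text
clock: 27.75
eef_pos: [353.5, -161.9, 42.8]
tcp_rot: [-3.14, 0.003, -0.051]
contact_force: [-5.5, 1.0, -2.0]
opening: -0.002
```

Request:
play_rows(moves=[[[-0.0003,0,0],[0,0,0],0],[[-0.0003,0,0],[0,0,0],0],[[-0.0003,0,0],[0,0,0],0],[[-0.0003,0,0],[0,0,0],0],[[-0.0003,0,0],[0,0,0],0],[[0,0,0],[0,0,0],0]])

```text
clock: 28.35
eef_pos: [353.5, -162.4, 43.2]
tcp_rot: [-3.141, 0.0, -0.051]
contact_force: [-4.4, 1.4, -4.0]
opening: 0.003
```

```bash
python3 chk.py
```

```text
[ 353.48935987 -162.42399461   43.22728939] [-5.28835274  0.5605554  -4.22267239] [0.14328478 0.78635906 0.04514722]
side [306.47058824 225.64705882] [305 224   4   5  17] [ 611.4135915  -176.41311172   55.        ]
side [414.58490566 232.79245283] [409 231  13   5  53] [ 376.99733756 -164.37501757   55.        ]
u 413.7296696315121
```

Request:
play_rows(moves=[[[-0.0003,0,0.0003],[0,0,0],0],[[-0.0003,0,0.0003],[0,0,0],0],[[-0.0003,0,0],[0,0,0],0],[[-0.0003,0,0],[0,0,0],0],[[-0.0003,0,0],[0,0,0],0],[[0,0,0],[0,0,0],0]])

```text
clock: 29.1
eef_pos: [352.7, -162.7, 42.9]
tcp_rot: [3.141, -0.001, -0.051]
contact_force: [-1.6, 0.5, -1.3]
opening: 0.005
```

Request:
play_rows(moves=[[[-0.0003,0,0],[0,0,0],0],[[-0.0003,0,0],[0,0,0],0],[[-0.0003,0,0],[0,0,0],0],[[-0.0003,0,0],[0,0,0],0],[[-0.0003,0,0],[0,0,0],0],[[-0.0003,0,0],[0,0,0],0],[[0,0,0],[0,0,0],0]])

```text
clock: 29.8
eef_pos: [350.5, -162.4, 42.7]
tcp_rot: [3.142, -0.0, -0.051]
contact_force: [-0.6, -0.5, -0.1]
opening: 0.002
```

```bash
python3 chk.py
```

```text
[ 350.44696996 -162.36989375   42.70177286] [-0.43068131 -0.27763962 -0.03678144] [-0.05203936  0.0004165  -0.01418744]
side [306.95238095 225.61904762] [305 224   5   5  21] [ 610.36493037 -176.54964748   55.        ]
side [414.61702128 233.53191489] [409 232  12   4  47] [ 377.06822215 -162.08103214   55.        ]
u 414.29846106015856
```

Request:
play_rows(moves=[[[-0.01,0,0],[0,0,0],0],[[-0.025,0,0],[0,0,0],0],[[0,0,-0.03],[0,0,0],0],[[0,0,-0.04],[0,0,0],0],[[0,0,-0.03],[0,0,0],0],[[0,0,0],[0,0,0],0],[[0,0,0],[0,0,0],0],[[0,0,0],[0,0,0],0]])

```text
clock: 30.75
eef_pos: [314.4, -160.1, 141.8]
tcp_rot: [-3.141, 0.001, -0.051]
contact_force: [-0.9, -0.8, -0.7]
opening: 0.0
```

```bash
python3 chk.py
```

```text
[ 314.37027189 -160.06604098  141.66065102] [ 0.21108919  0.50631828 -0.10560935] [-0.02041827  0.01168851 -0.01834254]
side [307.         225.72727273] [305 224   5   5  22] [ 610.23154784 -176.20858576   55.        ]
side [414.36585366 233.51219512] [409 232  11   4  41] [ 377.60117408 -162.11800847   55.        ]
u 414.1297173664434
```

View pics/s6.png

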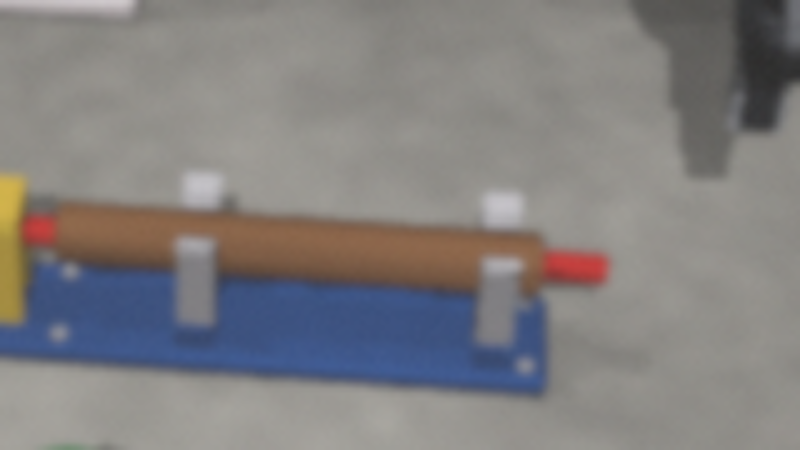

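The pin is seated in both clips with its handle in the cup. It comes to rest in the same place after a slow release, and the robot is clear.

```bash
python3 -c "
from rig import *
print(sign_off())"
```

```text
the job is handed in; nothing more can be done
None
```

I took the pin off its rest, pressed it home in both clips and slid it into the cup until it met the buffer. It was left with its handle in the cup, and I handed the job in at about 31 s; no verdict was reported.

- **Pressing in:** the pin's middle was at rack x ≈ −8 mm, clear of the cup. The press peaked at about 16 N while snapping in, then the pin sat hard on its seats. The picture showed it down in both clips.
- **Slide and buffer:** the handle met the buffer with the pin's middle at about rack x = 24 mm. The wrist force peaked near 20 N, which includes clip friction. I take the cup's share to be about 10–15 N, but I could not measure it separately.
- **First release failed:** I let go while the tool was still pushing with 7 N. The pin sprang back about 3 mm and was probably off the buffer.
- **Correction:** I regripped, pressed again and unloaded before opening, but the pin still crept back 0.7 mm. I then pushed its free end with shut fingers up to about 14 N and backed off slowly.
- **Last checks:** with the robot clear, the pin lay in both clips about 1 mm back from its fully pressed position. It returned to nearly the same place after both slow releases. That suggests it still bears on the buffer with roughly 2–3 N, but this is worked out from position and not measured directly.
- **Bystanders:** I did not measure their positions at the end. The arm touched nothing but the pin as far as the forces and pictures showed.

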